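Feel out the worn colour-wheel bearing

TASK

One of the three colour-wheel bearing units in the grey rack is worn and drags. Turn each by its tang, either way, until its disc has come round a good eighth of a turn, leave it so, and feel which one drags; then lift only that unit out and seat it gently, upright and fully home, in the pocket of the red repair socket. Leave the two sound units seated in the rack, never lifting them out, do not press hard on anything, and leave the bottle, dish and screwdriver alone.

Things in the scene. Friction and masses are not known exactly. Their poses are not given: they have to be found in the camera images.
- rack: grey test rack, fixed block 100 x 360 x 30 mm, origin centre of its underside, long side along its y; three 68 mm square pockets, 20 mm deep, each holding a bearing unit. The units look alike: blue housing 64 x 64 x 36 mm, about 0.37 kg, sides along the rack's with 2 mm play (a dragged housing twists 3.5 degrees till it meets the walls), on it a steel disc 58 mm across that turns about the upright axis
- socket: red repair socket, a fixed block 110 x 110 x 30 mm, origin centre of its underside. In its middle one empty square pocket 71 x 71 mm, sides along its x and y, 20 mm deep (floor 10 mm above the table), mouth chamfered 3 mm
- rack_hole0 (a point): pocket at y = -125 mm in the rack's frame: centre of its mouth, 30 mm above the table, axes as the rack's. Its unit's turning axis is within 2 mm of it, the middle of the tang (place to grip) 46 mm above it. Each disc carries a tang to turn or lift the unit by: an upright aluminium bar 36 mm long, 12 thick, 36 high, its foot 44 and top 80 mm above the housing's underside.
- rack_hole1 (a point): pocket at y = 0 mm in the rack's frame: centre of its mouth, 30 mm above the table, axes as the rack's. Its unit's turning axis is within 2 mm of it, the middle of the tang (place to grip) 46 mm above it. Tangs start along the rack's x within 10 degrees (disc's red dot, 24.5 mm from the axis, at the housing's yellow line). No stop within 300 degrees, no coasting.
- rack_hole2 (a point): pocket at y = 125 mm in the rack's frame: centre of its mouth, 30 mm above the table, axes as the rack's. Its unit's turning axis is within 2 mm of it, the middle of the tang (place to grip) 46 mm above it. The tang is joined to its disc by a torsion spring, 1.5 N m/rad, that winds up, then the disc follows: at under 0.08 N m if sound, over 0.2 if worn.
- dye_mid (a point): bystander: amber dye bottle with red cap, 54 mm across, 110 mm high; point half-way up
- dish_mid (a point): bystander: glass dish 120 mm across, 45 mm high; point half-way up
- driver: bystander: screwdriver 170 mm long, lying on the table along its own x
Things that resemble listed ones, but are neither listed nor needed, are in the scene too. Leave any pink or yellow look-alike of the socket alone.

How it is judged:
On the way, in this order (a step that is already met when the one before it is completed fails the run):
1. all three discs stand turned (red dot over 12 mm from where it was, 0.5 rad or more), either way, with all units still seated in the rack (distance of each of rotor_a_c1, rotor_b_c1, rotor_c_c1 from where it was at the start of the episode above 0.012 m and height (world z) of each of cart_a_c0, cart_b_c0, cart_c_c0 below 0.032 m and angle between each of cart_a_c0, cart_b_c0, cart_c_c0's own z axis and vertical below 0.05 rad and distance of each of cart_a_c0, cart_b_c0, cart_c_c0 from where it was at the start of the episode below 0.015 m), for 0.1 s.
2. the unit that drags is seated in the red socket (horizontal distance between cart_b_c0 and socket below 0.007 m and height (world z) of cart_b_c0 below 0.032 m and angle between cart_b_c0's own z axis and vertical below 0.05 rad), for 0.2 s.
At the end, for the whole second after the job is handed in: the dragging unit rests released in the red socket, upright within 0.05 rad, underside under 14 mm above the table, within 7 mm of the socket's centre; the two sound units stand seated in the rack, within 15 mm of where they were, upright, discs left turned by over 0.5 rad (all of step 2 and distance of each of rotor_a_c1, rotor_c_c1 from where it was at the start of the episode above 0.012 m and height (world z) of each of cart_a_c0, cart_c_c0 below 0.032 m and angle between each of cart_a_c0, cart_c_c0's own z axis and vertical below 0.05 rad and distance of each of cart_a_c0, cart_c_c0 from where it was at the start of the episode below 0.015 m); the robot touches nothing.
It fails at once if a bystander (bottle, dish or screwdriver) is moved by more than 20 mm (distance of any of dye_mid, dish_mid, driver from where it was at the start of the episode above 0.02 m).
It fails at once if a unit is pressed into the rack or the socket with more than 45 N (contact force between any of cart_a_c0, cart_b_c0, cart_c_c0 and rack above 45 N or contact force between any of cart_a_c0, cart_b_c0, cart_c_c0 and socket above 45 N).
It fails at once if a sound unit is lifted out of the rack (height (world z) of any of cart_a_c0, cart_c_c0 above 0.05 m).
It also fails if it takes over 70 s, if anything falls off the work surface, if the arm or the gripper's body presses on something with over 40 N, if the wrist force passes 120 N, or if a joint passes its speed limit or range.

ROBOT

A 6-joint arm with a two-finger parallel gripper is mounted at the origin on the work surface. World frame = base frame: x ahead of the robot, y to its left, z up, the work surface at z = 0. Lengths are in m, angles in rad, forces in N, time in s.
With the tool pointing down it reaches from about 0.3 to 0.875 m from the base axis. Payload 6.4 kg.
Tool frame: the origin (TCP) lies midway between the tips of the shut fingers; the grasp point (between the pads) lies ctrl.grip_depth behind it (ctrl.grip_depth is the distance from the TCP to the grasp point, in m); x points along the fingers, y is the direction in which the jaws open and shut, and the axes are right-handed (so a half turn about x gives the same grasp; the last joint's range is limited). The gripper opens to 85 mm and grips with 20 to 120 N. Pads are 22 mm wide; open, the fingers measure 114 mm over their backs; the gripper's body (76 mm by 85 mm) begins 54 mm behind the grasp point. The pads swing forward as they close: fully open they stand 13 mm farther back than shut.
Start: joints at [0.958, 0.181, 1.607, -0, 1.354, -0.206], TCP at [0.228, 0.528, 0.231] pointing down, gripper open.
Joint ranges: [-2.99, 2.99], [-0.89, 2.07], [0.3, 2.58], [-1.14, 4.28], [0, 2.63], [-3.12, 3.12]. Speed limits (rad/s): [2.57, 2.57, 3.01, 3.14, 3.14, 3.14].

INTERFACE

Orientations are given as a unit quaternion [w, x, y, z].
In Python, from bench import ctrl gives the robot as it stands.
- The arm moves only by the tool carry_out, never from a script. Its argument "motion" is one flat list of numbers, 7 for each row, row after row: the turn, a rotation vector about the tool's x, y, z in degrees, then the shift along the tool's x, y, z in m, then the gripper's target within -1 to 1 (shut at 1, half-way at 0, fully open at -1). A call has 1 to 10 rows; each row shifts and turns the pose as measured when the row begins, along the tool's axes as they then stand; what a row does not reach is not made up. A row lasts 1/10 s, in which the tool goes at most 50 mm and 8.59 degrees, less where a joint would pass 70% of its speed; a pose out of reach is approached as far as the arm can. A call with a gripper value outside its range is refused whole. The fingers move at their own pace and stop on an object; the grip force is fixed at half the most. Time passes only in rows, so rows that do not move let the fingers close. It gives the time, the measured TCP pose, the force and the opening at its end, in the units of the state.
- ctrl.get_obs(): the state, without advancing time (a new reading comes with each control period).
- ctrl.camera(name): name is "side" or "top" or "wrist"; returns the picture (480x640x3 uint8, blue, green, red); there is no depth.
- ctrl.camera_params(name): a dict with "mtx" (3x3 intrinsics, pixels), "pose" (4x4, takes a point from camera to world coordinates); the wrist camera has in their place "hand_eye" (4x4, takes a point from camera to tool coordinates, whose origin is the TCP and whose axes are the tool frame's). Camera axes: x right, y down, z forward; pixel columns grow to the right and rows downward; lengths in m; the calibration is good to about 2 mm. The wrist camera is an equidistant fisheye: a pixel r from the principal point sees the ray r / f radians off the axis. A picture is of the moment at which its call begins: read the wrist's pose just before it. camera_params takes no time and is no camera call.
- ctrl.hand_in(): hands the job in, once; it reports no verdict.
Trained networks look in the newest picture that a camera, given by its name, has taken for a name from the list of things; names that differ only in an ending like _2 or _b are one class to them, and where a whole thing is asked for, a point or a joint stands for the part that bears it (a point fixed in the world has none). Each returns a list of dicts, best first, with "conf" (0 to 1); they miss things now and then, are a little off and sometimes report something else, mostly with a low value. They report only what shows in the picture. A call takes as long as a camera call. They do not tell look-alikes from the thing itself.
- ctrl.boxes_of(camera, thing): "point" ([x, y, z] in m, in the coordinates of the camera as it stood for that picture, good to about 4 mm: the middle of the surface that is visible of it).
- ctrl.trace(camera, thing): "pixels" (480x640 bool, what is visible of it).
- ctrl.landmark_of(camera, thing): "point" ([x, y, z] in m, in the coordinates of the camera as it stood for that picture, good to about 4 mm: a listed point, or the origin of a listed thing).
The state is a dict: "time_s": time; "q": joint angles; "dq": joint speeds; "joint_efforts": joint torques, N m; "eef_pos": TCP position; "eef_rot": TCP orientation; "wrist_force": force on the tool from outside, world axes, zero at the start; "torque": the same for the moment, N m; "opening": opening from 0.0 (shut) to 1.0 (fully open).
Only numpy, scipy, OpenCV 4.12 (cv2) and the standard library are available. Lean on these libraries where they do the work, as an engineer would, in place of code of your own. Each camera call takes 0.05 s, during which the arm holds its last target. There are 200 camera calls.

## Working session

There is one attempt and no reset: what is moved stays moved. The work goes in short steps, Python scripts to look and compute and a tool call to move; the robot and the scene stay as the last step left them, time stands still between calls to the robot, and variables do not carry over. Pictures are saved under pics/ and viewed, about 8 in all and at most 12, crops included, and the job is handed in when it is done.

Besides the shell and the picture viewer there is one more tool, called after "Call:" as name(argument=value, ...) on one line, values as JSON. carry_out: Moves the arm, as the interface text tells. Its arguments: {"type":"object","properties":{"motion":{"type":"array"}},"required":["motion"]}

```bash
mkdir -p pics; ls
cat > h.py <<'E'
import numpy as np,cv2
from scipy.spatial.transform import Rotation as R
from bench import ctrl
def rot(q): return R.from_quat([q[1],q[2],q[3],q[0]])
def tool():
    o=ctrl.get_obs(); T=np.eye(4); T[:3,:3]=rot(o["eef_rot"]).as_matrix(); T[:3,3]=o["eef_pos"]; return T
def campose(n):
    p=ctrl.camera_params(n)
    return tool()@np.array(p["hand_eye"]) if n=="wrist" else np.array(p["pose"])
def w(T,p): return (T@np.r_[p,1])[:3]
def marks(cam,names,shot=True):
    T=campose(cam)
    im=ctrl.camera(cam) if shot else None
    for n in names:
        for d in ctrl.landmark_of(cam,n)[:4]: print(cam,n,round(d["conf"],2),w(T,d["point"]).round(4))
    return im,T
E
python3 - <<'E'
from h import *
o=ctrl.get_obs();print({k:np.round(v,3) for k,v in o.items()}, getattr(ctrl,'grip_depth',None))
for c in("top","side"):
    im,T=marks(c,["rack","socket","rack_hole0","rack_hole1","rack_hole2","dye_mid","dish_mid","driver"])
    cv2.imwrite(f"pics/{c}0.png",im)
    print(np.round(T,3).tolist())
E
```

```text
pics
{'time_s': np.float64(0.0), 'q': array([ 0.958,  0.182,  1.608, -0.   ,  1.354, -0.206]), 'dq': array([ 0.   , -0.001,  0.001,  0.   , -0.   , -0.001]), 'joint_efforts': array([-0.0000e+00, -4.4487e+01, -3.5134e+01, -0.0000e+00,  9.0000e-03,
       -0.0000e+00]), 'eef_pos': array([0.227, 0.528, 0.23 ]), 'eef_rot': array([ 0.692,  0.142,  0.693, -0.143]), 'wrist_force': array([-0.035,  0.368, -0.809]), 'torque': array([ 0.005, -0.021,  0.034]), 'opening': np.float64(1.001)} 0.0187
top rack 0.65 [ 0.5293  0.0678 -0.0014]
top socket 0.83 [ 0.5764 -0.5046  0.0032]
top socket 0.76 [ 0.6766 -0.3257  0.0007]
top socket 0.67 [ 0.4957 -0.3256  0.0006]
top socket 0.55 [ 0.311  -0.3271  0.0018]
top rack_hole0 0.98 [0.5065 0.1924 0.029 ]
top rack_hole0 0.73 [0.5303 0.073  0.0292]
top rack_hole0 0.68 [ 0.5538 -0.0528  0.0309]
top rack_hole1 0.98 [0.5065 0.1924 0.029 ]
top rack_hole1 0.73 [0.5303 0.073  0.0292]
top rack_hole1 0.68 [ 0.5538 -0.0528  0.0309]
top rack_hole2 0.98 [0.5065 0.1924 0.029 ]
top rack_hole2 0.73 [0.5303 0.073  0.0292]
top rack_hole2 0.68 [ 0.5538 -0.0528  0.0309]
top dy
[... 446 characters left out ...]
0019]
side rack_hole0 0.74 [0.511  0.1938 0.0249]
side rack_hole0 0.73 [0.534  0.0727 0.0322]
side rack_hole0 0.61 [ 0.5598 -0.0568  0.0309]
side rack_hole1 0.74 [0.511  0.1938 0.0249]
side rack_hole1 0.73 [0.534  0.0727 0.0322]
side rack_hole1 0.61 [ 0.5598 -0.0568  0.0309]
side rack_hole2 0.74 [0.511  0.1938 0.0249]
side rack_hole2 0.73 [0.534  0.0727 0.0322]
side rack_hole2 0.61 [ 0.5598 -0.0568  0.0309]
side dye_mid 0.84 [ 0.7625 -0.1208  0.0572]
side dye_mid 0.74 [ 0.5579 -0.0561  0.032 ]
side dish_mid 0.7 [0.8005 0.1438 0.0189]
side driver 0.77 [ 0.5305  0.4179 -0.0049]
[[0.997, -0.037, 0.061, 0.484], [-0.068, -0.748, 0.66, -0.921], [0.021, -0.663, -0.749, 1.086], [0.0, 0.0, 0.0, 1.0]]
```

View pics/top0.png

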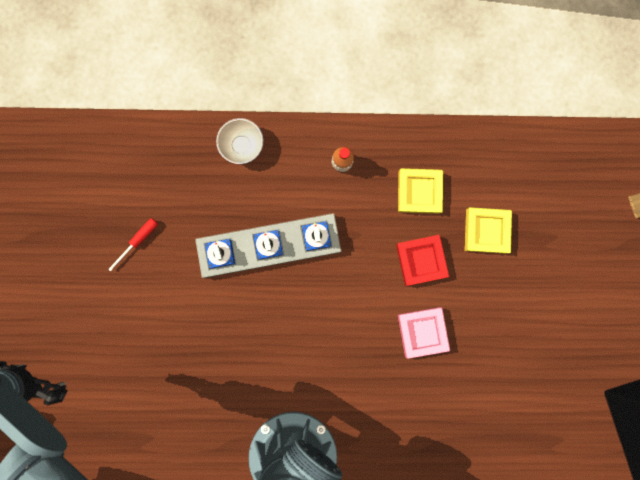

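View pics/side0.png

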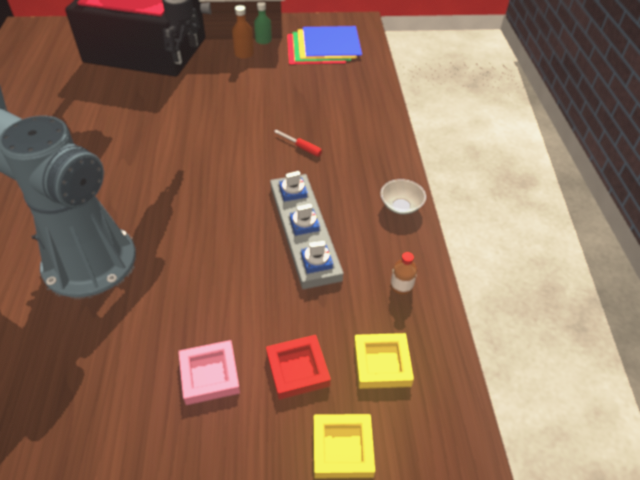

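Red socket at top px (423,260) → about (0.498, -0.327); pink at (425,332) and yellow are look-alikes. The rack units are at (220,253), (267,244) and (317,235), with tangs roughly along rack x (yaw about 11°). The bottle and dish stand beyond the rack and the driver is at far left.

```bash
cat >> h.py <<'E'
def phi(): return np.degrees(np.arctan2(*tool()[[1,0],1]))
def go(p,ph):
    """error to target: tilt, turn about tool x (deg), then shift in tool axes after that turn"""
    T=tool(); r=np.radians(ph)
    x=np.array([0,0,-1.]);y=np.array([np.cos(r),np.sin(r),0]);D=np.c_[x,y,np.cross(x,y)]
    rv=R.from_matrix(T[:3,:3].T@D).as_rotvec(degrees=True)
    print("pos",T[:3,3].round(4),"phi",phi().round(2),"rotvec",rv.round(2),"shift after turn",(D.T@(np.array(p)-T[:3,3])).round(4))
E
python3 - <<'E'
from h import *
print(tool().round(3)); go([.531,.07,.25],100.9)
go([.531,.07,.25],-79.1)
E
```

```text
[[-0.     0.396  0.918  0.227]
 [-0.     0.918 -0.396  0.528]
 [-1.    -0.    -0.     0.231]
 [ 0.     0.     0.     1.   ]]
pos [0.2275 0.5281 0.2313] phi 66.69 rotvec [-34.21  -0.     0.  ] shift after turn [-0.0187 -0.5072  0.2114]
pos [0.2275 0.5281 0.2313] phi 66.69 rotvec [145.79   0.     0.  ] shift after turn [-0.0187  0.5072 -0.2114]
```

Call:
carry_out(motion=[-8.5,0,0,0,0,0,-1,-8.5,0,0,0,0,0,-1,-8.5,0,0,0,0,0,-1,-8.5,0,0,0,0,0,-1,0,0,0,-0.002,-0.042,0.0176,-1,0,0,0,-0.002,-0.042,0.0176,-1,0,0,0,-0.002,-0.042,0.0176,-1,0,0,0,-0.002,-0.042,0.0176,-1,0,0,0,-0.002,-0.042,0.0176,-1,0,0,0,-0.002,-0.042,0.0176,-1])

```text
time_s: 1.9
eef_pos: [0.3833, 0.2999, 0.2435]
eef_rot: [0.704, -0.075, 0.703, 0.076]
wrist_force: [1.2, 0.8, 0.2]
opening: 0.998
```

Call:
carry_out(motion=[0,0,0,-0.002,-0.042,0.0176,-1,0,0,0,-0.002,-0.042,0.0176,-1,0,0,0,-0.002,-0.042,0.0176,-1,0,0,0,-0.002,-0.042,0.0176,-1,0,0,0,-0.002,-0.042,0.0176,-1,0,0,0,-0.002,-0.042,0.0176,-1,0,0,0,0,0,0,-1])

```text
time_s: 2.6
eef_pos: [0.548, 0.0608, 0.258]
eef_rot: [0.706, -0.073, 0.701, 0.074]
wrist_force: [-1.3, 0.5, -0.3]
opening: 1.0
```

Run:
```python
from h import *
go([.531,.07,.25],100.9); print(ctrl.get_obs()["q"].round(2))
im,T=marks("wrist",["rack_hole1","rack","socket"])
cv2.imwrite("pics/w1.png",im)
print(ctrl.camera_params("wrist"))
```

```text
pos [0.548  0.0608 0.258 ] phi 101.95 rotvec [ 1.05  0.45 -0.02] shift after turn [ 0.008   0.0122 -0.0149]
[-0.11  0.1   1.64  0.    1.39 -1.89]
wrist socket 0.96 [ 0.6825 -0.3217  0.0011]
wrist socket 0.66 [ 0.4929 -0.3283 -0.0041]
{'mtx': array([[371.64829954,   0.        , 314.95480187],
       [  0.        , 371.64829954, 240.98422934],
       [  0.        ,   0.        ,   1.        ]]), 'hand_eye': array([[-1.65874926e-04, -3.23051884e-01,  9.46381241e-01,
        -1.42447787e-01],
       [ 9.99999130e-01,  1.18473279e-03,  5.79687041e-04,
         6.25173258e-04],
       [-1.30847788e-03,  9.46380514e-01,  3.23051406e-01,
        -8.40161960e-02],
       [ 0.00000000e+00,  0.00000000e+00,  0.00000000e+00,
         1.00000000e+00]])}
```

View pics/w1.png

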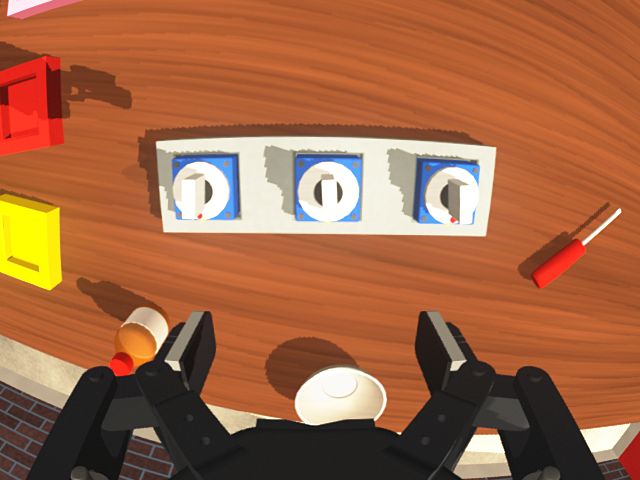

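Wrist picture: three units at px (200,192), (328,191), (452,194), tangs roughly upright in the picture, red dots at the lower edge; rack corners (157,141), (495,147), (487,237), (164,232). Projecting these now.

```bash
cat >> h.py <<'E'
def ray(px,T,z):
    p=ctrl.camera_params("wrist")["mtx"]; d=np.array([px[0]-p[0,2],px[1]-p[1,2]])/p[0,0]; th=np.hypot(*d)
    v=np.r_[d/th*np.sin(th),np.cos(th)] if th>0 else np.array([0,0,1.])
    v=T[:3,:3]@v; return T[:3,3]+v*(z-T[2,3])/v[2]
E
python3 - <<'E'
from h import *
T=campose("wrist")
print(*[ray(p,T,.03).round(4) for p in[(157,141),(495,147),(487,237),(164,232)]],"mean")
print(np.mean([ray(p,T,.03) for p in[(157,141),(495,147),(487,237),(164,232)]],0).round(4))
print([ray(p,T,.054).round(4) for p in[(200,192),(328,191),(452,194)]])
im=cv2.imread("pics/w1.png"); cv2.imwrite("pics/w1c.png",cv2.resize(im[140:240,150:500],None,fx=2.28,fy=2.28,interpolation=cv2.INTER_CUBIC))
E
```

```text
[ 0.5142 -0.1074  0.03  ] [0.442  0.2424 0.03  ] [0.5408 0.2664 0.03  ] [ 0.6121 -0.0878  0.03  ] mean
[0.5273 0.0784 0.03  ]
[array([ 0.5532, -0.045 ,  0.054 ]), array([0.5272, 0.0767, 0.054 ]), array([0.5016, 0.1976, 0.054 ])]
```

View pics/w1c.png

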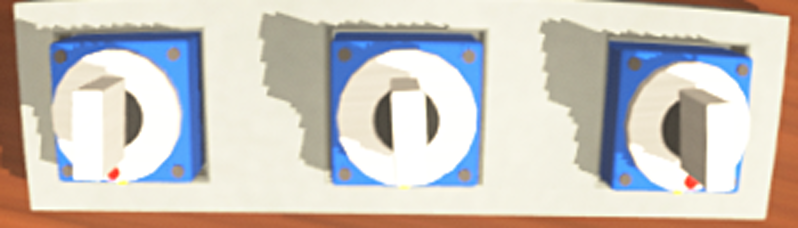

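Crop: the middle dot sits at the yellow line; the left and right dots sit slightly off it. Descending over the middle unit for a close look.

Run:
```python
from h import *
go([.5285,.0748,.125],101.4)
```

```text
pos [0.5446 0.0664 0.2574] phi 102.29 rotvec [ 0.89  0.33 -0.17] shift after turn [ 0.1324  0.0114 -0.0141]
```

Call:
carry_out(motion=[0.9,0,0,0.03,0.0029,-0.0035,-1,0,0,0,0.033,0.0029,-0.0035,-1,0,0,0,0.033,0.0029,-0.0035,-1,0,0,0,0.033,0.0029,-0.0035,-1,0,0,0,0,0,0,-1,0,0,0,0,0,0,-1,0,0,0,0,0,0,-1])

```text
time_s: 3.5
eef_pos: [0.5265, 0.086, 0.1294]
eef_rot: [0.707, -0.074, 0.699, 0.077]
wrist_force: [0.5, -0.8, -0.7]
opening: 1.001
```

Run:
```python
from h import *
go([.5285,.0748,.125],101.4)
im,T=marks("wrist",["rack_hole1"]); cv2.imwrite("pics/w2.png",im); np.save("T2.npy",T)
print(ctrl.get_obs()["dq"].round(3)); go([.5285,.0748,.125],101.4)
```

```text
pos [0.5265 0.086  0.1294] phi 102.21 rotvec [ 0.81  0.69 -0.15] shift after turn [ 0.0044 -0.0114 -0.0003]
[-0.01   0.001 -0.001 -0.003 -0.007  0.002]
pos [0.5275 0.0856 0.1301] phi 102.17 rotvec [ 0.77  0.82 -0.12] shift after turn [ 0.0051 -0.0107 -0.0012]
```

View pics/w2.png

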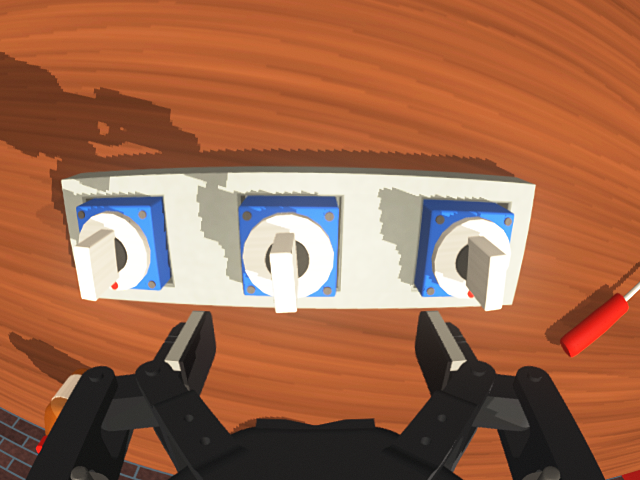

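Picture: middle disc centred about px (288,256), its tang top about (285,255–310); left disc (113,250), right (470,257). The tool is ~11 mm too far along +y.

Run:
```python
from h import *
T=np.load("T2.npy")
for p,z in [((288,256),.054),((285,288),.09),((113,250),.054),((470,257),.054),((287,245),.046)]: print(p,ray(p,T,z).round(4))
c=[ray(p,T,.03) for p in [(62,180),(535,184),(513,305),(83,298)]]
print(np.round(c,4),np.mean(c,0).round(4))
m=ray((288,256),T,.054); go([m[0],m[1],.062],101.4)
```

```text
(288, 256) [0.5311 0.0706 0.054 ]
(285, 288) [0.5352 0.0721 0.09  ]
(113, 250) [ 0.5539 -0.0504  0.054 ]
(470, 257) [0.5068 0.189  0.054 ]
(287, 245) [0.527  0.0686 0.046 ]
[[ 0.5186 -0.1144  0.03  ]
 [ 0.4475  0.2372  0.03  ]
 [ 0.5462  0.2591  0.03  ]
 [ 0.6184 -0.0955  0.03  ]] [0.5327 0.0716 0.03  ]
pos [0.5275 0.0856 0.1301] phi 102.17 rotvec [ 0.77  0.82 -0.12] shift after turn [ 0.0681 -0.0154  0.0005]
```

Call:
carry_out(motion=[0.8,0.8,0,0,-0.0075,0,-1,0,0,0,0.01,-0.0075,0,-1,0,0,0,0.015,0,0,-1,0,0,0,0.015,0,0,-1,0,0,0,0.012,0,0,-1,0,0,0,0,0,0,-1,0,0,0,0,0,0,-1])

```text
time_s: 4.3
eef_pos: [0.536, 0.0659, 0.0794]
eef_rot: [0.707, -0.069, 0.701, 0.068]
wrist_force: [0.1, -0.5, -0.2]
opening: 0.999
```

Run:
```python
from h import *
go([.5315,.071,.061],101.4); print(ctrl.get_obs()["dq"].round(3),ctrl.get_obs()["torque"])
```

```text
pos [0.536  0.0659 0.0794] phi 101.12 rotvec [-0.28  0.45  0.09] shift after turn [ 0.0184  0.0059 -0.0034]
[-0.007  0.016  0.006 -0.    -0.005 -0.003] [-0.05878195 -0.00706611 -0.00063689]
```

Call:
carry_out(motion=[0,0.4,0,0.004,0.005,-0.003,-1,0,0,0,0.004,0,0,-1,0,0,0,0.004,0,0,-1,0,0,0,0.003,0,0,-1,0,0,0,0,0,0,-1,0,0,0,0,0,0,-1])

```text
time_s: 4.9
eef_pos: [0.533, 0.0707, 0.0648]
eef_rot: [0.705, -0.069, 0.703, 0.068]
wrist_force: [0.1, -0.3, -1.3]
opening: 0.997
```

Run:
```python
from h import *
go([.5315,.071,.061],101.4); o=ctrl.get_obs();print(o["dq"].round(3),o["torque"].round(3))
```

```text
pos [0.533  0.0707 0.0648] phi 101.15 rotvec [-0.25  0.17  0.13] shift after turn [ 0.0038  0.0006 -0.0014]
[-0.001  0.003  0.002 -0.    -0.002 -0.001] [0.005 0.054 0.007]
```

Call:
carry_out(motion=[0,0,0,0.002,0,-0.001,1,0,0,0,0,0,0,1,0,0,0,0,0,0,1,0,0,0,0,0,0,1,0,0,0,0,0,0,1,0,0,0,0,0,0,1,0,0,0,0,0,0,1,0,0,0,0,0,0,1])

```text
time_s: 5.7
eef_pos: [0.5322, 0.0703, 0.0631]
eef_rot: [0.705, -0.069, 0.702, 0.068]
wrist_force: [-0.1, -0.0, -0.4]
opening: 0.13
```

Run:
```python
from h import *
go([.5315,.071,.061],101.4); o=ctrl.get_obs();print(o["q"].round(2),o["torque"].round(3),o["opening"])
```

```text
pos [0.5322 0.0703 0.0631] phi 101.14 rotvec [-0.25  0.21  0.15] shift after turn [ 0.0021  0.0008 -0.0006]
[-0.09  0.31  1.83 -0.    1.   -1.85] [ 0.082 -0.031 -0.025] 0.12990669940374738
```

Call:
carry_out(motion=[4,0,0,0,0,0,1,4,0,0,0,0,0,1,4,0,0,0,0,0,1,4,0,0,0,0,0,1,4,0,0,0,0,0,1,4,0,0,0,0,0,1,4,0,0,0,0,0,1])

```text
time_s: 6.4
eef_pos: [0.5319, 0.0711, 0.063]
eef_rot: [0.7, 0.11, 0.697, -0.11]
wrist_force: [0.3, -0.3, -0.4]
opening: 0.13
```

Run:
```python
from h import *
go([.5315,.071,.061],101.4); o=ctrl.get_obs();print(o["wrist_force"].round(1),o["torque"].round(3),o["opening"])
```

```text
pos [0.5319 0.0711 0.063 ] phi 72.11 rotvec [-2.929e+01  2.000e-01  2.000e-02] shift after turn [ 0.002  -0.     -0.0004]
[ 0.3 -0.3 -0.4] [ 0.08  -0.012  0.   ] 0.12950389723891637
```

Call:
carry_out(motion=[4,0,0,0,0,0,1,4,0,0,0,0,0,1,4,0,0,0,0,0,1,4,0,0,0,0,0,1,4,0,0,0,0,0,1,3,0,0,0,0,0,1])

```text
time_s: 7.0
eef_pos: [0.5321, 0.0715, 0.063]
eef_rot: [0.662, 0.253, 0.659, -0.252]
wrist_force: [0.4, 0.4, -1.1]
opening: 0.131
```

Run:
```python
from h import *
for i in range(3):
  go([.5068,.1935,.13],101.4); o=ctrl.get_obs();print(o["wrist_force"].round(1),o["torque"].round(3)); i<2 and ctrl.camera("wrist")
```

```text
pos [0.5321 0.0715 0.063 ] phi 48.14 rotvec [-5.326e+01  2.500e-01 -3.000e-02] shift after turn [-0.067   0.1246 -0.0007]
[ 0.4  0.4 -1.1] [-0.011 -0.04   0.049]
pos [0.5321 0.0715 0.063 ] phi 48.01 rotvec [-5.339e+01  2.400e-01 -3.000e-02] shift after turn [-0.067   0.1246 -0.0007]
[-0.2 -0.7 -0.8] [ 0.014 -0.058  0.061]
pos [0.5321 0.0715 0.063 ] phi 48.27 rotvec [-5.313e+01  2.500e-01 -3.000e-02] shift after turn [-0.067   0.1246 -0.0007]
[-0.3  0.1 -0.3] [-0.044 -0.092  0.028]
```

Torque about 0.04 N·m after 53°: the middle unit is sound. Next: release, rise, go to the +y unit.

Call:
carry_out(motion=[0,0,0,0,0,0,-1,0,0,0,0,0,0,-1,0,0,0,0,0,0,-1,0,0,0,0,0,0,-1,0,0,0,0,0,0,-1,0,0,0,-0.02,0,0,-1,0,0,0,-0.02,0,0,-1,0,0,0,-0.02,0,0,-1,-8,0,0,0,0,0,-1,-8,0,0,0,0,0,-1])

```text
time_s: 8.1
eef_pos: [0.5314, 0.0715, 0.125]
eef_rot: [0.691, 0.153, 0.689, -0.153]
wrist_force: [-0.0, -0.5, 0.4]
opening: 1.003
```

Call:
carry_out(motion=[-8,0,0,0,0,0,-1,-8,0,0,0,0,0,-1,-8,0,0,0,0,0,-1,-8,0,0,0,0,0,-1,0,0,0,0,0.025,0,-1,0,0,0,0,0.025,0,-1,0,0,0,0,0.025,0,-1,0,0,0,0,0.02,0,-1,0,0,0,0,0.01,0,-1,0,0,0,0,0,0,-1])

```text
time_s: 9.1
eef_pos: [0.5163, 0.1777, 0.1261]
eef_rot: [0.707, -0.054, 0.703, 0.053]
wrist_force: [-0.1, -0.6, -0.1]
opening: 1.003
```

Run:
```python
from h import *
go([.5068,.1935,.062],101.4); print(ctrl.get_obs()["dq"].round(3))
T=campose("wrist"); im=ctrl.camera("wrist"); cv2.imwrite("pics/w3.png",im); np.save("T3.npy",T)
```

```text
pos [0.5163 0.1777 0.1261] phi 98.61 rotvec [-2.79  0.32  0.11] shift after turn [ 0.0641  0.0174 -0.0062]
[-0.005  0.001  0.001 -0.008  0.    -0.008]
```

View pics/w3.png

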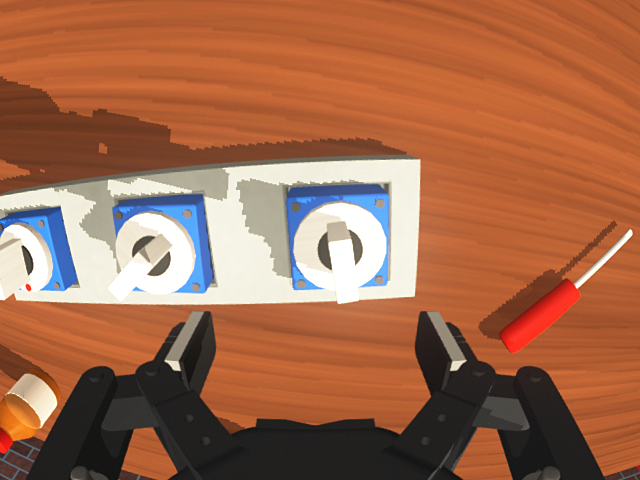

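Run:
```python
from h import *
T=np.load("T3.npy"); m=ray((340,247),T,.054); print(m.round(4)); 
m=(m[:2]+[.5068,.1935])/2
go([*m,.062],106)
```

```text
[0.5074 0.1925 0.054 ]
pos [0.5164 0.1771 0.1261] phi 98.58 rotvec [-7.42  0.31  0.14] shift after turn [ 0.0641  0.0179 -0.0046]
```

Call:
carry_out(motion=[-3.5,0.3,0,0,0,0,-1,-3,0,0,0,0,0,-1,0,0,0,0.01,0.006,-0.0015,-1,0,0,0,0.012,0.006,-0.0015,-1,0,0,0,0.012,0.003,-0.0005,-1,0,0,0,0.01,0,0,-1,0,0,0,0.006,0,0,-1,0,0,0,0,0,0,-1,0,0,0,0,0,0,-1])

```text
time_s: 10.05
eef_pos: [0.508, 0.1871, 0.0695]
eef_rot: [0.7, -0.093, 0.702, 0.09]
wrist_force: [-0.5, 0.5, 0.9]
opening: 1.0
```

Run:
```python
from h import *
go([.507,.193,.062],106)
```

```text
pos [0.508  0.1871 0.0695] phi 104.89 rotvec [-1.11 -0.23  0.19] shift after turn [0.0075 0.0059 0.0007]
```

Call:
carry_out(motion=[0,0,0,0.003,0.003,0.0005,-1,0,0,0,0.002,0.002,0,-1,0,0,0,0.001,0,0,-1,0,0,0,0,0,0,1,0,0,0,0,0,0,1,0,0,0,0,0,0,1,0,0,0,0,0,0,1,0,0,0,0,0,0,1,0,0,0,0,0,0,1,0,0,0,0,0,0,1])

```text
time_s: 11.05
eef_pos: [0.5089, 0.1926, 0.065]
eef_rot: [0.701, -0.093, 0.701, 0.09]
wrist_force: [0.7, -0.5, -0.5]
opening: 0.124
```

Run:
```python
from h import *
go([.507,.193,.062],106); o=ctrl.get_obs();print(o["wrist_force"].round(1),o["torque"].round(3))
```

```text
pos [0.5089 0.1926 0.065 ] phi 104.87 rotvec [-1.13 -0.01  0.22] shift after turn [ 0.003   0.0009 -0.0017]
[ 0.7 -0.5 -0.5] [ 0.109 -0.011  0.02 ]
```

Call:
carry_out(motion=[4,0,0,0,0,0,1,4,0,0,0,0,0,1,4,0,0,0,0,0,1,4,0,0,0,0,0,1,4,0,0,0,0,0,1,4,0,0,0,0,0,1,4,0,0,0,0,0,1,4,0,0,0,0,0,1,4,0,0,0,0,0,1,4,0,0,0,0,0,1])

```text
time_s: 12.05
eef_pos: [0.5081, 0.1932, 0.0649]
eef_rot: [0.688, 0.163, 0.688, -0.164]
wrist_force: [0.4, 1.1, 1.4]
opening: 0.124
```

Run:
```python
from h import *
for i in range(2):
  go([.507,.193,.062],101.4); o=ctrl.get_obs();print(o["wrist_force"].round(1),o["torque"].round(3)); i<1 and ctrl.camera("wrist")
```

```text
pos [0.5081 0.1932 0.0649] phi 63.27 rotvec [-3.813e+01 -2.000e-02  1.300e-01] shift after turn [ 0.0029 -0.     -0.0011]
[0.4 1.1 1.4] [ 0.123 -0.001  0.088]
pos [0.508  0.1933 0.0649] phi 63.07 rotvec [-3.833e+01 -3.000e-02  1.300e-01] shift after turn [ 0.0029 -0.0001 -0.0011]
[0.7 0.8 0. ] [ 0.15   0.013 -0.005]
```

Call:
carry_out(motion=[5,0,0,0,0,0,1,5,0,0,0,0,0,1,4,0,0,0,0,0,1])

```text
time_s: 12.4
eef_pos: [0.508, 0.1934, 0.0649]
eef_rot: [0.662, 0.248, 0.662, -0.249]
wrist_force: [0.0, -0.7, -0.5]
opening: 0.131
```

Run:
```python
from h import *
for i in range(3):
  go([.5562,-.0515,.13],94); o=ctrl.get_obs();print(o["wrist_force"].round(1),o["torque"].round(3)); i<2 and ctrl.camera("wrist")
```

```text
pos [0.508  0.1934 0.0649] phi 48.82 rotvec [-45.18  -0.     0.12] shift after turn [-0.0651 -0.2477  0.031 ]
[ 0.  -0.7 -0.5] [ 0.028 -0.023  0.08 ]
pos [0.508  0.1935 0.0649] phi 48.64 rotvec [-45.36  -0.     0.12] shift after turn [-0.0651 -0.2477  0.031 ]
[0.2 0.1 0.3] [ 0.014 -0.046 -0.002]
pos [0.508  0.1934 0.0649] phi 48.97 rotvec [-4.503e+01 -1.000e-02  1.200e-01] shift after turn [-0.0651 -0.2477  0.031 ]
[-0.5 -0.3 -0.5] [ 0.041 -0.11   0.039]
```

Average torque about 0.04 N·m, so this one is sound as well. On to the third unit.

Call:
carry_out(motion=[0,0,0,0,0,0,-1,0,0,0,0,0,0,-1,0,0,0,0,0,0,-1,0,0,0,0,0,0,-1,0,0,0,0,0,0,-1,0,0,0,-0.02,0,0,-1,0,0,0,-0.02,0,0,-1,0,0,0,-0.02,0,0,-1,-8,0,0,0,0,0,-1,-8,0,0,0,0,0,-1])

```text
time_s: 13.5
eef_pos: [0.5074, 0.1934, 0.1266]
eef_rot: [0.691, 0.147, 0.692, -0.149]
wrist_force: [0.4, 0.6, -0.0]
opening: 0.994
```

Call:
carry_out(motion=[-8,0,0,0,0,0,-1,-8,0,0,0,0,0,-1,-6,0,0,0,0,0,-1,0,0,0,0,0,0,-1,0,0,0,0,0,0,-1])

```text
time_s: 14.0
eef_pos: [0.5079, 0.1935, 0.1275]
eef_rot: [0.707, 0.006, 0.707, -0.008]
wrist_force: [-0.5, -0.2, -0.1]
opening: 1.001
```

Run:
```python
from h import *
go([.5562,-.0515,.13],94)
```

```text
pos [0.5079 0.1935 0.1275] phi 88.87 rotvec [-5.13 -0.04  0.11] shift after turn [-0.0025 -0.2478  0.0311]
```

Call:
carry_out(motion=[-2.5,0,0,0,-0.02,0.003,-1,-2,0,0,0,-0.03,0.005,-1,0,0,0,0,-0.035,0.006,-1,0,0,0,0,-0.035,0.006,-1,0,0,0,0,-0.035,0.006,-1,0,0,0,0,-0.03,0.005,-1,0,0,0,0,-0.02,0.003,-1,0,0,0,0,-0.01,0,-1,0,0,0,0,-0.003,0,-1,0,0,0,0,0,0,-1])

```text
time_s: 15.0
eef_pos: [0.5521, -0.0295, 0.1278]
eef_rot: [0.707, -0.015, 0.707, 0.014]
wrist_force: [0.0, 0.7, 0.3]
opening: 0.999
```

Run:
```python
from h import *
go([.5562,-.0515,.063],94)
T=campose("wrist"); im=ctrl.camera("wrist"); cv2.imwrite("pics/w4.png",im); np.save("T4.npy",T)
```

```text
pos [ 0.5521 -0.0295  0.1278] phi 92.38 rotvec [-1.62 -0.    0.06] shift after turn [ 0.0648 -0.0222  0.0025]
```

View pics/w4.png

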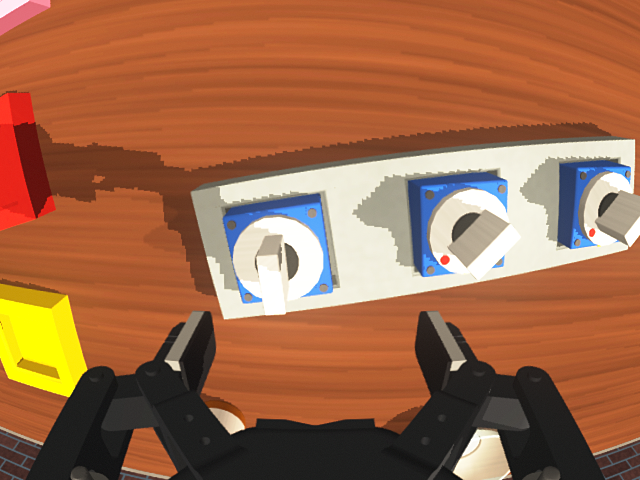

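Picture: the two sound discs' red dots, at (445,260) and (592,232), are well round from their lines. Third disc centred about (277,261), tang nearly upright.

Run:
```python
from h import *
T=np.load("T4.npy"); m=ray((277,261),T,.054); print(m.round(4)); 
m=(m[:2]+[.5562,-.0515])/2; print(m)
go([*m,.063],94)
```

```text
[ 0.5561 -0.0527  0.054 ]
[ 0.55616825 -0.05209574]
pos [ 0.552  -0.0291  0.1278] phi 92.42 rotvec [-1.58 -0.01  0.06] shift after turn [ 0.0648 -0.0232  0.0025]
```

Call:
carry_out(motion=[-1,0,0,0,-0.009,0.001,-1,0,0,0,0,-0.009,0.001,-1,0,0,0,0.01,-0.003,0,-1,0,0,0,0.012,0,0,-1,0,0,0,0.012,0,0,-1,0,0,0,0.01,0,0,-1,0,0,0,0.006,0,0,-1,0,0,0,0,0,0,-1,0,0,0,0,0,0,-1])

```text
time_s: 15.95
eef_pos: [0.5528, -0.045, 0.0711]
eef_rot: [0.705, -0.022, 0.708, 0.023]
wrist_force: [-0.5, -0.1, 0.3]
opening: 0.999
```

Run:
```python
from h import *
go([.5562,-.0522,.063],94)
```

```text
pos [ 0.5528 -0.045   0.0711] phi 93.63 rotvec [-0.37 -0.26 -0.12] shift after turn [ 0.0081 -0.0074  0.0029]
```

Call:
carry_out(motion=[0,0,0,0.003,-0.004,0.0015,-1,0,0,0,0.003,-0.003,0.001,-1,0,0,0,0.001,0,0.0005,-1,0,0,0,0,0,0,1,0,0,0,0,0,0,1,0,0,0,0,0,0,1,0,0,0,0,0,0,1,0,0,0,0,0,0,1,0,0,0,0,0,0,1,0,0,0,0,0,0,1])

```text
time_s: 16.95
eef_pos: [0.5581, -0.053, 0.0655]
eef_rot: [0.706, -0.022, 0.707, 0.023]
wrist_force: [0.5, -0.9, -0.5]
opening: 0.125
```

Run:
```python
from h import *
go([.5562,-.0522,.063],94); o=ctrl.get_obs();print(o["wrist_force"].round(1),o["torque"].round(3))
```

```text
pos [ 0.5581 -0.053   0.0655] phi 93.63 rotvec [-0.37 -0.06 -0.02] shift after turn [ 0.0025  0.001  -0.0018]
[ 0.5 -0.9 -0.5] [-0.025  0.016 -0.008]
```

Call:
carry_out(motion=[4,0,0,0,0,0,1,4,0,0,0,0,0,1,4,0,0,0,0,0,1,4,0,0,0,0,0,1,4,0,0,0,0,0,1,4,0,0,0,0,0,1,4,0,0,0,0,0,1,4,0,0,0,0,0,1,4,0,0,0,0,0,1,4,0,0,0,0,0,1])

```text
time_s: 17.95
eef_pos: [0.5579, -0.0531, 0.0655]
eef_rot: [0.669, 0.227, 0.67, -0.229]
wrist_force: [0.2, 0.7, 0.3]
opening: 0.13
```

Run:
```python
from h import *
for i in range(2):
  go([.507,.193,.062],94); o=ctrl.get_obs();print(o["wrist_force"].round(1),o["torque"].round(3)); i<1 and ctrl.camera("wrist")
```

```text
pos [ 0.5579 -0.0531  0.0655] phi 52.39 rotvec [-41.61  -0.06   0.11] shift after turn [ 0.0035  0.249  -0.0336]
[0.2 0.7 0.3] [ 0.009 -0.016  0.292]
pos [ 0.5578 -0.053   0.0655] phi 52.19 rotvec [-41.81  -0.06   0.11] shift after turn [ 0.0035  0.249  -0.0336]
[-0.2 -0.6  0.3] [-0.002  0.011  0.242]
```

Third unit drags: 0.24–0.29 N·m against about 0.04. Turning further so its disc is well past 0.5 rad.

Call:
carry_out(motion=[5,0,0,0,0,0,1,5,0,0,0,0,0,1,5,0,0,0,0,0,1,0,0,0,0,0,0,1,0,0,0,0,0,0,1,0,0,0,0,0,0,1])

```text
time_s: 18.6
eef_pos: [0.5577, -0.0533, 0.0655]
eef_rot: [0.634, 0.312, 0.634, -0.314]
wrist_force: [-1.2, -1.2, 0.2]
opening: 0.123
```

Run:
```python
from h import *
go([.4975,-.3275,.15],94); o=ctrl.get_obs();print(o["wrist_force"].round(1),o["torque"].round(3),o["q"].round(2))
im=ctrl.camera("top"); cv2.imwrite("pics/top1.png",im)
im,T=marks("side",["socket"])
# socket corners in side and top: red mask
for c in("top","side"):
    im=ctrl.camera(c); p=ctrl.camera_params(c); P=np.array(p["pose"]); K=np.array(p["mtx"])
    hsv=cv2.cvtColor(im,cv2.COLOR_BGR2HSV); m=(((hsv[...,0]<8)|(hsv[...,0]>172))&(hsv[...,1]>190)&(hsv[...,2]>90)).astype(np.uint8)
    q=P[:3,:3].T@(np.array([.4975,-.3275,.015])-P[:3,3]); u=K@q; u=(u[:2]/u[2]).astype(int)
    M=np.zeros_like(m); M[u[1]-50:u[1]+50,u[0]-50:u[0]+50]=1; m*=M
    cs,_=cv2.findContours(m,cv2.RETR_EXTERNAL,cv2.CHAIN_APPROX_NONE); k=max(cs,key=cv2.contourArea); h=cv2.convexHull(k)
    a=cv2.approxPolyDP(h,4,True).reshape(-1,2)
    print(c,u,cv2.contourArea(h))
    for x,y in a:
        v=P[:3,:3]@np.linalg.solve(K,[x,y,1.]); print((x,y),(P[:3,3]+v*(.03-P[2,3])/v[2]).round(4))
```

```text
pos [ 0.5577 -0.0533  0.0655] phi 37.37 rotvec [-5.663e+01 -4.000e-02  1.700e-01] shift after turn [-0.0845 -0.2694 -0.0792]
[-1.2 -1.2  0.2] [ 0.023 -0.018  0.207] [-0.31  0.36  1.76 -0.    1.03 -0.96]
side socket 0.86 [ 0.3184 -0.3325  0.0042]
side socket 0.8 [ 0.5791 -0.5055 -0.0009]
side socket 0.64 [ 0.6823 -0.3295 -0.0011]
side socket 0.55 [ 0.4996 -0.3288 -0.0023]
top [421 259] 1951.5
(np.int32(439), np.int32(235)) [ 0.5611 -0.3714  0.03  ]
(np.int32(448), np.int32(276)) [ 0.4555 -0.3934  0.03  ]
(np.int32(405), np.int32(285)) [ 0.4316 -0.2824  0.03  ]
(np.int32(397), np.int32(244)) [ 0.5366 -0.2624  0.03  ]
side [295 364] 0.0
(np.int32(321), np.int32(381)) [ 0.5467 -0.3755  0.03  ]
```

Call:
carry_out(motion=[0,0,0,-0.006,0,0,1,0,0,0,-0.008,0,0,1,0,0,0,-0.01,0,0,1,0,0,0,-0.012,0,0,1,0,0,0,-0.012,0,0,1,0,0,0,-0.012,0,0,1,0,0,0,-0.006,0,0,1,0,0,0,0,0,0,1,0,0,0,0,0,0,1,0,0,0,0,0,0,1])

```text
time_s: 19.85
eef_pos: [0.5567, -0.0524, 0.137]
eef_rot: [0.633, 0.313, 0.634, -0.315]
wrist_force: [-0.2, -0.1, -4.9]
opening: 0.127
```

Run:
```python
from h import *
print(ctrl.get_obs()["wrist_force"].round(1))
go([.4975,-.3275,.13],37.4)
```

```text
[-0.2 -0.1 -4.9]
pos [ 0.5567 -0.0524  0.137 ] phi 37.25 rotvec [-0.15 -0.05  0.18] shift after turn [ 0.007  -0.2141  0.1826]
```

Call:
carry_out(motion=[0,0,0,0,-0.014,0.012,1,0,0,0,0,-0.022,0.019,1,0,0,0,0,-0.027,0.023,1,0,0,0,0,-0.027,0.023,1,0,0,0,0,-0.027,0.023,1,0,0,0,0,-0.027,0.023,1,0,0,0,0,-0.025,0.021,1,0,0,0,0,-0.015,0.013,1,0,0,0,0,-0.006,0.005,1,0,0,0,0,0,0,1])

```text
time_s: 20.85
eef_pos: [0.498, -0.3022, 0.1294]
eef_rot: [0.629, 0.313, 0.639, -0.313]
wrist_force: [-0.4, -0.1, -3.9]
opening: 0.126
```

Run:
```python
from h import *
go([.4975,-.3275,.13],37.4); go([.4975,-.3275,.13],37.4)
T=campose("wrist"); im=ctrl.camera("wrist"); cv2.imwrite("pics/w5.png",im); np.save("T5.npy",T)
```

```text
pos [ 0.498  -0.3022  0.1294] phi 37.4 rotvec [-0.01 -0.75  0.38] shift after turn [-0.0006 -0.0157  0.0198]
pos [ 0.498  -0.3022  0.1294] phi 37.4 rotvec [-0.01 -0.75  0.38] shift after turn [-0.0006 -0.0157  0.0198]
```

View pics/w5.png

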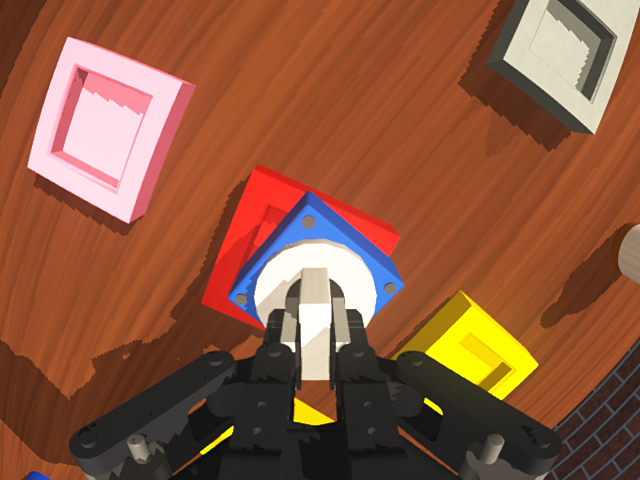

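Picture: unit held upright over the red socket; housing top corners (310,193), (404,286), (229,297); socket top corners (258,166), (399,238), (202,302).

Run:
```python
from h import *
T=np.load("T5.npy"); t=tool()
def rep(n,A,B,C,z):
    A,B,C=[ray(p,T,z)[:2] for p in (A,B,C)]
    f=lambda d:(np.degrees(np.arctan2(d[1],d[0]))+45)%90-45
    print(n,A.round(4),B.round(4),C.round(4),"centre",((B+C)/2).round(4),"yaws",f(B-A).round(2),f(C-A).round(2),"len",np.linalg.norm(B-A).round(4),np.linalg.norm(C-A).round(4))
for z in(.106,.110): rep("house",(310,193),(404,286),(229,297),z)
rep("sock",(258,166),(399,238),(202,302),.03)
```

```text
house [ 0.4649 -0.2635] [ 0.5308 -0.2719] [ 0.4642 -0.3312] centre [ 0.4975 -0.3015] yaws -7.32 -0.6 len 0.0664 0.0677
house [ 0.4646 -0.2628] [ 0.5288 -0.2711] [ 0.4639 -0.3289] centre [ 0.4963 -0.3   ] yaws -7.32 -0.6 len 0.0648 0.066
sock [ 0.4341 -0.2821] [ 0.5405 -0.263 ] [ 0.4571 -0.3916] centre [ 0.4988 -0.3273] yaws 10.17 11.86 len 0.1081 0.112
```

After lifting, the spring unwound and the housing yaw is about -4°, against 11.4° for the socket. Turning +15° (tool x −15), fixing the slight tilt, and centring.

Call:
carry_out(motion=[-5,-0.7,0.3,0,0,0,1,-5,0,0,0,0,0,1,-3.5,0,0,0,0,0,1,0,0,0,0,0,0,1,0,0,0,0,-0.007,0.007,1,0,0,0,0,-0.006,0.006,1,0,0,0,0,-0.003,0.003,1,0,0,0,0,0,0,1,0,0,0,0,0,0,1,0,0,0,0,0,0,1])

```text
time_s: 21.9
eef_pos: [0.5025, -0.3174, 0.1274]
eef_rot: [0.666, 0.234, 0.669, -0.231]
wrist_force: [-0.0, 0.7, -2.5]
opening: 0.126
```

Run:
```python
from h import *
go([.498,-.328,.13],52.4); go([.498,-.328,.13],52.4)
T=campose("wrist"); im=ctrl.camera("wrist"); cv2.imwrite("pics/w6.png",cv2.resize(im[120:360,150:470],None,fx=2.5,fy=2.5,interpolation=cv2.INTER_CUBIC)); np.save("T6.npy",T)
```

```text
pos [ 0.5025 -0.3174  0.1274] phi 51.55 rotvec [-0.85 -0.36 -0.14] shift after turn [-0.0026 -0.0112  0.0029]
pos [ 0.5025 -0.3174  0.1274] phi 51.55 rotvec [-0.85 -0.36 -0.14] shift after turn [-0.0026 -0.0112  0.0029]
```

View pics/w6.png

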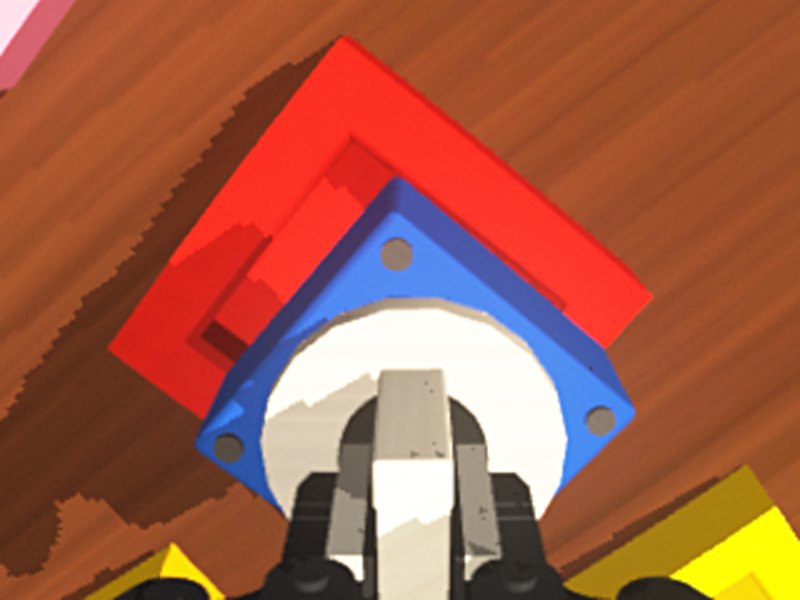

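Run:
```python
from h import *
T=np.load("T6.npy"); c=lambda p:(150+p[0]/2.5,120+p[1]/2.5)
f=lambda d:((np.degrees(np.arctan2(d[1],d[0]))+45)%90-45).round(2)
def rep(n,A,B,C,z):
    A,B,C=[ray(c(p),T,z)[:2] for p in (A,B,C)]
    print(n,"centre",((B+C)/2).round(4),"yaws",f(B-A),f(C-A),((f(C-B)+0+90)%90-45).round(2),"len",np.linalg.norm(B-A).round(4),np.linalg.norm(C-A).round(4))
rep("bolts",(397,254),(600,420),(229,447),.108)
rep("top",(398,213),(634,410),(197,437),.108)
rep("sock",(345,36),(652,296),(109,350),.03)
A=ray(c((352,136)),T,.03);print("pocket",A.round(4),"yaw",f(ray(c((188,340)),T,.03)-A))
print(tool()[:3,3])
```

```text
bolts centre [ 0.5013 -0.3161] yaws 11.31 11.21 11.22 len 0.052 0.0519
top centre [ 0.4998 -0.3147] yaws 11.27 9.86 10.5 len 0.0606 0.0604
sock centre [ 0.4988 -0.3274] yaws 11.8 12.49 12.64 len 0.1093 0.1112
pocket [ 0.4547 -0.2993  0.03  ] yaw 11.68
[ 0.50249512 -0.31727165  0.12736138]
```

Call:
carry_out(motion=[-0.8,-0.3,0,0.004,-0.005,0.001,1,0,0,0,0.006,-0.004,0,1,0,0,0,0.006,0,0,1,0,0,0,0.004,0,0,1,0,0,0,0,0,0,1,0,0,0,0,0,0,1])

```text
time_s: 22.55
eef_pos: [0.4966, -0.325, 0.1047]
eef_rot: [0.669, 0.229, 0.67, -0.227]
wrist_force: [-0.4, -0.2, -3.4]
opening: 0.126
```

Run:
```python
from h import *
go([.5,-.3285,.075],52.4)
```

```text
pos [ 0.4966 -0.325   0.1047] phi 52.41 rotvec [ 0.01 -0.13 -0.15] shift after turn [ 0.0297 -0.0007  0.0049]
```

Call:
carry_out(motion=[0,0,0,0,0,0.003,1,0,0,0,0,-0.0005,0.0015,1,0,0,0,0.003,0,0,1,0,0,0,0.004,0,0,1,0,0,0,0.003,0,0,1,0,0,0,0,0,0,1])

```text
time_s: 23.15
eef_pos: [0.5008, -0.3285, 0.0945]
eef_rot: [0.669, 0.229, 0.67, -0.227]
wrist_force: [-0.3, -0.0, -4.0]
opening: 0.128
```

Run:
```python
from h import *
go([.5,-.3285,.068],52.4)
```

```text
pos [ 0.5008 -0.3285  0.0945] phi 52.44 rotvec [ 0.04 -0.06 -0.15] shift after turn [ 0.0265 -0.0005 -0.0006]
```

Centred. Lowering, in two gentle stages with force checks.

Call:
carry_out(motion=[0,0,0,0.003,0,0,1,0,0,0,0.003,0,0,1,0,0,0,0.003,0,0,1,0,0,0,0.003,0,0,1,0,0,0,0.002,0,0,1,0,0,0,0,0,0,1])

```text
time_s: 23.75
eef_pos: [0.5006, -0.3282, 0.0789]
eef_rot: [0.669, 0.229, 0.67, -0.227]
wrist_force: [0.7, 0.4, -3.5]
opening: 0.124
```

Call:
carry_out(motion=[0,0,0,0.002,0,0,1,0,0,0,0.002,0,0,1,0,0,0,0.001,0,0,1,0,0,0,0,0,0,1])

```text
time_s: 24.15
eef_pos: [0.5007, -0.3284, 0.0736]
eef_rot: [0.669, 0.229, 0.67, -0.227]
wrist_force: [-0.2, 0.8, -3.7]
opening: 0.126
```

Call:
carry_out(motion=[0,0,0,0.002,0,0,1,0,0,0,0.002,0,0,1,0,0,0,0.001,0,0,1,0,0,0,0,0,0,1])

```text
time_s: 24.55
eef_pos: [0.5008, -0.3284, 0.0683]
eef_rot: [0.669, 0.229, 0.67, -0.227]
wrist_force: [1.0, -0.3, -4.2]
opening: 0.124
```

Call:
carry_out(motion=[0,0,0,0.001,0,0,1,0,0,0,0.001,0,0,1,0,0,0,0,0,0,1])

```text
time_s: 24.85
eef_pos: [0.5008, -0.3284, 0.0662]
eef_rot: [0.669, 0.229, 0.67, -0.227]
wrist_force: [0.4, -0.5, -3.9]
opening: 0.128
```

Call:
carry_out(motion=[0,0,0,0.001,0,0,1,0,0,0,0,0,0,1])

```text
time_s: 25.05
eef_pos: [0.5011, -0.3287, 0.0656]
eef_rot: [0.67, 0.228, 0.669, -0.227]
wrist_force: [-0.2, 0.3, -4.5]
opening: 0.12
```

Call:
carry_out(motion=[0,0,0,0.001,0,0,1,0,0,0,0.0005,0,0,1])

```text
time_s: 25.25
eef_pos: [0.5014, -0.3289, 0.0655]
eef_rot: [0.67, 0.228, 0.669, -0.227]
wrist_force: [-2.4, 1.4, 1.2]
opening: 0.13
```

Contact at z 0.0655 (force from −4 to +1 N), exactly the seated height. Release and withdraw.

Call:
carry_out(motion=[0,0,0,0,0,0,-1,0,0,0,0,0,0,-1,0,0,0,0,0,0,-1,0,0,0,0,0,0,-1,0,0,0,0,0,0,-1,0,0,0,-0.02,0,0,-1,0,0,0,-0.03,0,0,-1,0,0,0,-0.03,0,0,-1,0,0,0,-0.03,0,0,-1,0,0,0,0,0,0,-1])

```text
time_s: 26.25
eef_pos: [0.5014, -0.3295, 0.1788]
eef_rot: [0.67, 0.228, 0.669, -0.227]
wrist_force: [0.1, -0.3, 0.6]
opening: 1.005
```

Call:
carry_out(motion=[0,0,0,-0.02,0,-0.04,-1,0,0,0,-0.01,0,-0.04,-1,0,0,0,0,0,-0.03,-1,0,0,0,0,0,-0.01,-1,0,0,0,0,0,0,-1,0,0,0,0,0,0,-1])

```text
time_s: 26.85
eef_pos: [0.403, -0.2541, 0.2034]
eef_rot: [0.668, 0.23, 0.671, -0.226]
wrist_force: [1.1, 0.1, -0.2]
opening: 1.003
```

Run:
```python
from h import *
T=campose("wrist"); im=ctrl.camera("wrist"); cv2.imwrite("pics/w7.png",im); np.save("T7.npy",T)
print(tool()[:3,3],ctrl.get_obs()["wrist_force"].round(1))
```

```text
[ 0.40308365 -0.25421183  0.20338078] [ 0.4  0.3 -0.4]
```

View pics/w7.png

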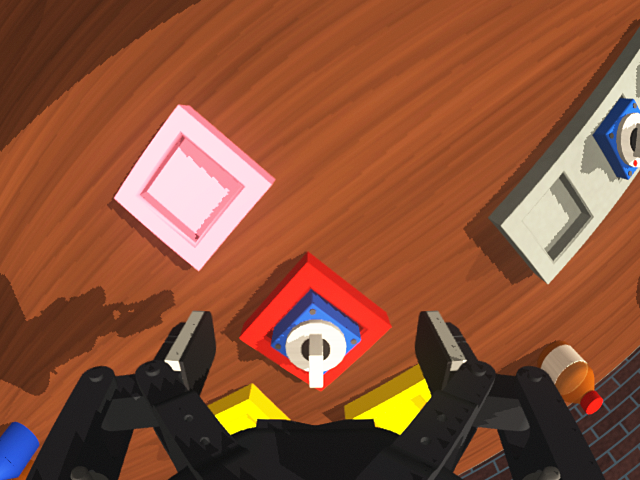

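Picture: the unit sits in the red socket, disc about (316,345), housing square within the pocket; the bottle is upright. One last check from the side camera.

Run:
```python
from h import *
im,T=marks("side",["dye_mid","dish_mid","driver"]); cv2.imwrite("pics/s2.png",cv2.resize(im[160:410,240:440],None,fx=2.4,fy=2.4,interpolation=cv2.INTER_CUBIC))
```

```text
side dye_mid 0.59 [ 0.534   0.0676 -0.0012]
side dye_mid 0.57 [ 0.7577 -0.1241  0.0547]
side dish_mid 0.9 [0.801  0.1453 0.0216]
side driver 0.84 [ 0.5301  0.4215 -0.0012]
```

View pics/s2.png

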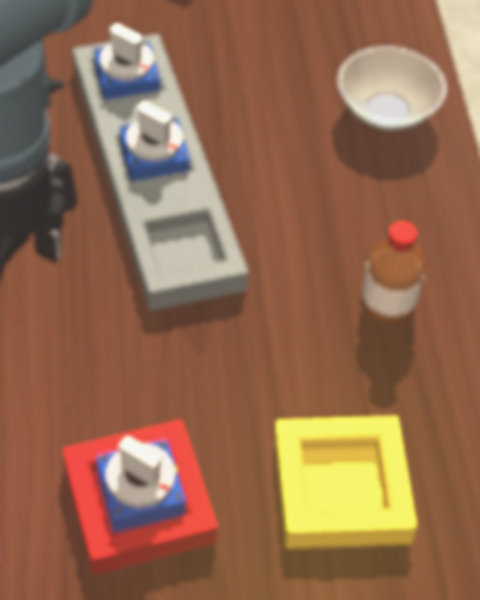

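The side crop shows the worn unit seated at (140,485), and the two sound units seated and turned at (128,65) and (155,145). The bystanders have not moved. Handing in.

```bash
python3 -c "
from bench import ctrl
print(ctrl.hand_in())"
```

```text
the job is handed in; nothing more can be done
None
```

The dragging unit is in the red repair socket and the job is handed in; no verdict was reported. The robot clock read about 27 s at the last move.

- **Turning and feel:** I turned all three tangs by about 53–57°. The middle and +y units resisted with about 0.04 N·m on average. Single readings were noisy, from roughly 0 to 0.09. The -y unit (pocket about (0.556, -0.052)) held 0.21–0.29 N·m, so it is the worn one.
- **Placing:** After lifting, the housing swung round as its spring unwound, so I turned it back to match the socket's yaw (about 11–12°). It went into the pocket without side force. It touched down at the height expected for a fully seated unit, with only a few newtons of change in force.
- **Last checks:** The wrist and side pictures show the worn unit upright in the red socket. The two sound units look seated in the rack, with their discs turned. The networks put the bottle, dish and screwdriver within about 6 mm of where they started, which is around their usual error. The arm was clear of everything.
- **Disagreements:** The networks once reported a false bottle at the rack, which I ignored. The different camera estimates of the socket's centre varied by about 4 mm, within the pocket's play.

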